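Load the engraving fixture and trip its start lever

ROBOT

A 6-joint arm with a two-finger parallel gripper is mounted at the origin on the work surface. World frame = base frame: x ahead of the robot, y to its left, z up, the work surface at z = 0. Lengths are in m, angles in rad, forces in N, time in s.
With the tool pointing down it reaches from about 0.3 to 0.875 m from the base axis. Payload 6.4 kg.
Tool frame: the origin (TCP) lies midway between the tips of the shut fingers; the grasp point (between the pads) lies 19 mm behind it; z points along the fingers, y is the line along which they close (so a half turn about z gives the same grasp; the last joint's range is limited). The gripper opens to 85 mm and grips with 20 to 120 N. Pads are 22 mm wide; open, the fingers measure 114 mm over their backs; the gripper's body (76 mm by 85 mm) begins 54 mm behind the grasp point. The pads swing forward as they close: fully open they stand 13 mm farther back than shut.
Start: joints at [-1.495, 0.181, 1.607, -0, 1.354, -0.206], TCP at [0.16, -0.552, 0.231] pointing down, gripper open.
Joint ranges: [-2.99, 2.99], [-0.89, 2.07], [0.3, 2.58], [-1.14, 4.28], [0, 2.63], [-3.12, 3.12]. Speed limits (rad/s): [2.57, 2.57, 3.01, 3.14, 3.14, 3.14].

INTERFACE

Orientations are given as a unit quaternion [w, x, y, z].
In Python, from bench import status, camera, ctrl gives the robot as it stands. The module is installed in compiled form; this text tells all that it offers.
- The arm moves only by the shell command python3 -m handwheel 'ROWS'. ROWS is JSON, a list that holds one entry, the list of rows, each a list of 7 numbers: the opening, from -1 (shut) to 1 (fully open), then the shift along the tool's x, y, z in cm, then the turn, a rotation vector about the tool's x, y, z in degrees. A call has 1 to 10 rows; each row is the pose to reach, as a shift and turn from the pose commanded when the call began, along the tool's axes at that moment; what a row does not reach only later rows make up. A row lasts 1/8 s, in which the tool goes at most 62.5 mm and 10.7 degrees, less where a joint would pass 70% of its speed; a pose out of reach is approached as far as the arm can. A call with a gripper value outside its range is refused whole. The fingers move at their own pace and stop on an object; the grip force is fixed at half the most. Time passes only in rows, so rows that repeat a pose let the fingers close. It gives the time, the measured TCP pose, the force, the opening and the grip force at its end, in the units of the state.
- status.get_obs(): the state, without advancing time (a new reading comes with each control period).
- camera(name): name is "scene" or "top" or "wrist"; returns a dict with "frame" (400x640x3 uint8, blue, green, red), "depth" (400x640 float32, m along the optical axis (not along the pixel's ray), 0 where there is no reading), "fx", "fy", "cx", "cy" (pixels), "dist" ([k1, k2, p1, p2, k3] as OpenCV has them; the pictures are not rectified), "extrinsics" (4x4, takes a point from camera to world coordinates); the wrist camera has in their place "hand_eye" (4x4, takes a point from camera to tool coordinates, whose origin is the TCP and whose axes are the flange's). Camera axes: x right, y down, z forward; pixel columns grow to the right and rows downward; lengths in m; the calibration is good to about 2 mm. A picture is of the moment at which its call begins: read the wrist's pose just before it.
- ctrl.hand_in(): hands the job in; it is judged then, once.
The state is a dict: "time_s": time; "q": joint angles; "dq": joint speeds; "joint_efforts": joint torques, N m; "eef_pos": TCP position; "eef_rot": TCP orientation; "wrist_force": force on the tool from outside, world axes, zero at the start; "torque": the same for the moment, N m; "opening": opening from 0.0 (shut) to 1.0 (fully open); "grasp_force": force on a finger pad.
Only numpy, scipy, OpenCV 4.12 (cv2) and the standard library are available. Lean on these libraries where they do the work, as an engineer would, in place of code of your own. Each camera call takes 0.05 s, during which the arm holds its last target. There are 200 camera calls.

TASK

Stand the two wooden-handled brass stamps upright in the two square pockets of the blue engraving fixture, pressed or dropped fully home (either stamp in either pocket). Then, reaching in under the lamp hood, push the green start switch's roller lever sideways to about 40 degrees, hold it there for a good second without driving it near its stop, and let it spring back. Leave the red stop switch alone, do not trip the start lever before both stamps are in, and do not knock over the stamps, bump the hood or disturb the pots and other things on the bench.

Things in the scene. Friction and masses are not known exactly. Their poses are not given: they have to be found in the camera images.
- stamp_a: hand stamp, 99 mm tall, 0.32 kg (varies), standing upright on its head: square brass head 46 x 46 x 16 mm below, square wooden handle 26 x 26 mm in line with the head's sides from 16 to 99 mm height. Origin: centre of the underside; z up along the handle, x and y along the head's sides.
- stamp_b: second hand stamp, same as stamp_a.
- fixture: fixed blue block 100 (x) x 200 (y) x 30 mm with two square pockets 50 x 50 mm, 14 mm deep, side by side along its y at -47 and +47 mm, sides along its x and y. Origin: centre of the underside on the table.
- pocket0 (a point): centre of the floor of the pocket at the fixture's -y end, 16 mm above the table, 14 mm below the fixture's top; axes as the fixture.
- pocket1 (a point): centre of the floor of the pocket at the fixture's +y end; otherwise as pocket0.
- board: fixed plywood board 170 (x) x 220 (y) x 12 mm on which the two stamps and the blue pot stand at the start. Origin: centre of the underside.
- start_switch: the START switch, fixed: steel foot 80 (x) x 70 mm, die-cast green housing 42 mm wide (y) and 45 mm deep (x 20 to 65 mm), top at 85 mm; on the housing's front face (towards -x) a 12 mm wide steel roller lever stands upright, pivoting at 65 mm height about the x axis. Origin: on the table directly below the roller at rest; x points from the lever to the housing, y along the direction of deflection. The roller is green too.
- start_roller (a point): centre of the start lever's roller (20 mm diameter, 12 mm thick along x); 60 mm above the pivot, so 125 mm above the table when upright; it swings with the lever, in the plane x = 0 of the switch.
- start_lever (a joint): deflection of the start lever in rad, 0 upright; free to swing either way; positive tips the roller towards the switch's -y side, negative towards its +y side. A spring (0.35 N m/rad, about 3 N at the roller at 0.5 rad) brings it back upright. The contacts trip at 0.5 rad either way; rigid stops at 1.15 rad either way.
- stop_switch: the STOP switch, fixed, to be left alone; same build beside the start switch: steel foot 80 (x) x 70 mm, die-cast red housing 42 mm wide (y) and 45 mm deep (x 20 to 65 mm), top at 85 mm; on the housing's front face (towards -x) a 12 mm wide steel roller lever stands upright, pivoting at 65 mm height about the x axis. Origin: on the table directly below the roller at rest; x points from the lever to the housing, y along the direction of deflection. The roller is red too.
- stop_lever (a joint): deflection of the stop lever in rad, 0 upright; free to swing either way; positive tips the roller towards the switch's -y side, negative towards its +y side. A spring (0.35 N m/rad, about 3 N at the roller at 0.5 rad) brings it back upright. The contacts trip at 0.5 rad either way; rigid stops at 1.15 rad either way.
- hood: fixed grey lamp hood over both switches: a slab 400 mm wide (y), from x = -10 to +60 mm, underside at 217 mm and top at 267 mm above the table, on two upright columns 24 x 24 mm centred at x = 10, y = -180 and +180 mm. Origin: on the table under the line of the two rollers, midway between the columns; the switches stand at y = -80 and +80 mm (which is which varies); x points away from the robot.
- blue_pot: blue tool pot, 56 mm diameter, 75 mm tall, tools stick out to about 110 mm; loose, on the board with the stamps. Origin: centre of the underside.
- yellow_pot: yellow tool pot, 68 mm diameter, 90 mm tall, tools to 125 mm; loose. Origin: centre of the underside.
- jar: amber glass jar, 60 mm diameter, 85 mm tall, loose. Origin: centre of the underside.
- screwdriver: screwdriver 160 mm long lying along its x; loose. Origin: underside, mid-length.
- tin: red tin, 72 mm diameter, 50 mm tall; loose. Origin: centre of the underside.
- brush: brush 150 mm long lying along its x; loose. Origin: underside, mid-length.

How it is judged:
By the outcome, as a careful person would: the job done as asked, in the order asked, and still so for the second after the job is handed in, with the robot touching nothing.
It also fails if it takes over 72 s, if anything falls off the work surface, if the arm or the gripper's body presses on something with over 40 N, if the wrist force passes 120 N, or if a joint passes its speed limit or range.

## Working session

There is one attempt and no reset: what is moved stays moved. The work goes in short steps, Python scripts to look and compute and a shell command to move; the robot and the scene stay as the last step left them, time stands still between calls to the robot, and variables do not carry over. Pictures are saved under pics/ and viewed, at most 10 in all, crops included, and the job is handed in when it is done.

```bash
mkdir -p pics; cat > h.py <<'E'
import numpy as np, cv2, pickle
from bench import status, camera
def snap(n,f):
    o=status.get_obs(); c=camera(n); cv2.imwrite(f'pics/{f}.png',c['frame']); pickle.dump((o,c),open(f'{f}.pkl','wb')); return o,c
from scipy.spatial.transform import Rotation as R
def T(o):
    M=np.eye(4); q=o['eef_rot']; M[:3,:3]=R.from_quat([q[1],q[2],q[3],q[0]]).as_matrix(); M[:3,3]=o['eef_pos']; return M
def ext(o,c): return np.array(c['extrinsics']) if 'extrinsics' in c else T(o)@np.array(c['hand_eye'])
def K(c): return np.array([[c['fx'],0,c['cx']],[0,c['fy'],c['cy']],[0,0,1.]])
def cloud(o,c):
    h,w=c['depth'].shape; u,v=np.meshgrid(np.arange(w),np.arange(h))
    p=cv2.undistortPoints(np.stack([u,v],-1).reshape(-1,1,2).astype(np.float64),K(c),np.array(c['dist'])).reshape(h,w,2)
    d=c['depth'][...,None]; P=np.concatenate([p*d,d],-1); E=ext(o,c); return P@E[:3,:3].T+E[:3,3]
def atz(o,c,uv,z):
    p=cv2.undistortPoints(np.array(uv,float).reshape(-1,1,2),K(c),np.array(c['dist'])).reshape(-1,2)
    E=ext(o,c); d=np.c_[p,np.ones(len(p))]@E[:3,:3].T; t=(z-E[2,3])/d[:,2]; return E[:3,3]+d*t[:,None]
def load(f): return pickle.load(open(f'{f}.pkl','rb'))
E
python3 - <<'E'
from h import *
for n in('top','scene'):
    o,c=snap(n,n+'0')
    print(n,np.round(ext(o,c),3).tolist())
print({k:np.round(v,3) for k,v in o.items()})
E
```

```text
top [[-0.022, -0.984, 0.175, 0.347], [-1.0, 0.022, -0.002, -0.013], [-0.001, -0.175, -0.985, 1.208], [0.0, 0.0, 0.0, 1.0]]
scene [[-0.575, 0.564, -0.592, 1.264], [0.818, 0.407, -0.406, 0.51], [0.012, -0.718, -0.696, 0.955], [0.0, 0.0, 0.0, 1.0]]
{'time_s': np.float64(0.05), 'q': array([-1.495,  0.182,  1.608, -0.   ,  1.354, -0.206]), 'dq': array([ 0.002, -0.002, -0.001,  0.   ,  0.001, -0.001]), 'joint_efforts': array([-0.0000e+00, -4.4625e+01, -3.5258e+01, -0.0000e+00,  4.0000e-03,
        0.0000e+00]), 'eef_pos': array([ 0.16 , -0.552,  0.23 ]), 'eef_rot': array([-0.001,  0.99 ,  0.14 ,  0.   ]), 'wrist_force': array([ 0.549, -0.422,  1.148]), 'torque': array([ 0.053, -0.021, -0.023]), 'grasp_force': np.float64(0.0), 'opening': np.float64(1.003)}
```

View pics/top0.png

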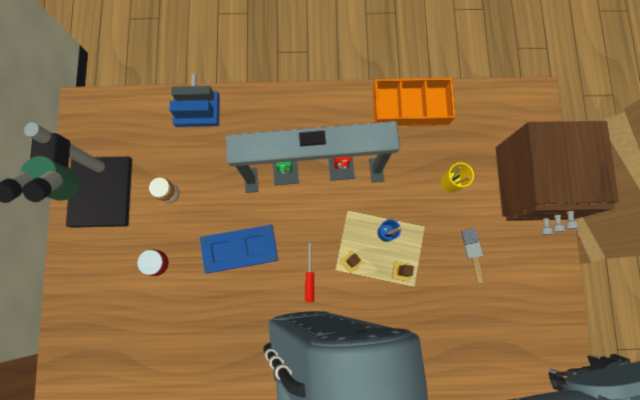

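View pics/scene0.png

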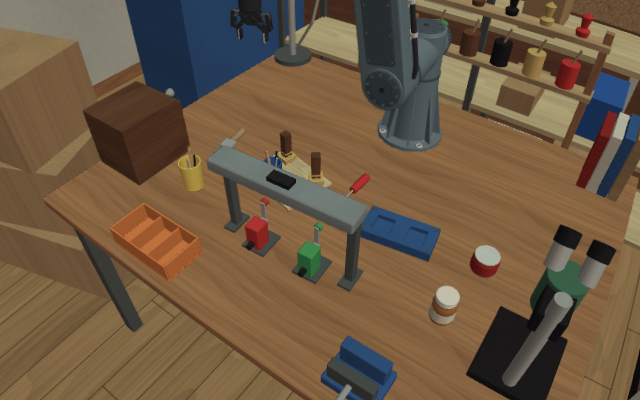

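The top picture shows the fixture at about (238,248), the stamps at (353,260) and (405,270), the blue pot at (389,230), the hood at (312,143), the green lever at (284,165) and the red one at (342,162). I'll measure these from the depth data.

```bash
python3 - <<'E'
from h import *
o,c=load('top0'); P=cloud(o,c)
def reg(name,u0,u1,v0,v1,z0,z1):
    Q=P[v0:v1,u0:u1].reshape(-1,3); Q=Q[(Q[:,2]>z0)&(Q[:,2]<z1)]
    r=cv2.minAreaRect((Q[:,:2]*1000).astype(np.float32)); print(name,len(Q),np.round(Q.mean(0),4),'rect mm',np.round(r[0],1),np.round(r[1],1),round(r[2],1), 'z',np.round(np.median(Q[:,2]),4))
reg('fixture',195,285,220,278,.022,.045)
reg('fix floor',195,285,220,278,.010,.021)
reg('board',330,430,205,290,.007,.02)
reg('stampL',335,375,240,280,.09,.13)
reg('stampR',385,425,250,290,.09,.13)
reg('stampL head',335,375,240,280,.023,.035)
reg('stampR head',385,425,250,290,.023,.035)
reg('bpot',372,405,215,245,.06,.13)
reg('hood',215,410,115,170,.25,.29)
reg('ypot',435,480,155,195,.07,.14)
reg('jar',145,185,172,208,.06,.1)
reg('tin',130,172,245,280,.03,.07)
reg('green',270,300,158,178,.06,.14)
reg('red',330,355,150,172,.06,.14)
for f,n,cr in(('top0','a',(195,430,200,290)),):
    _,c=load(f); im=c['frame'][cr[2]:cr[3],cr[0]:cr[1]]
    cv2.imwrite('pics/crop_a.png',cv2.resize(im,None,fx=3.4,fy=3.4,interpolation=cv2.INTER_CUBIC))
o,c=load('scene0');P=cloud(o,c)
reg('sc fixture',350,445,200,260,.022,.045)
reg('sc hood',200,375,145,225,.25,.29)
reg('sc stampL',305,330,145,190,.095,.13)
reg('sc stampR',275,300,125,160,.095,.13)
hsv=cv2.cvtColor(c['frame'],cv2.COLOR_BGR2HSV)
for nm,lo,hi,box in(('green',50,75,(305,330,215,245)),('red',0,8,(255,275,192,215))):
    m=(hsv[...,0]>=lo)&(hsv[...,0]<=hi)&(hsv[...,1]>120); mm=np.zeros_like(m); mm[box[2]:box[3],box[0]:box[1]]=1; m&=mm
    Q=P[m]; Q=Q[(Q[:,2]>.1)&(Q[:,2]<.15)]; print(nm,len(Q),Q.mean(0),Q.min(0),Q.max(0))
E
```

```text
fixture 2083 [0.4486 0.2006 0.03  ] rect mm [449.2 200.7] [100.5 201.7] 8.9 z 0.03
fix floor 666 [0.4485 0.2008 0.0162] rect mm [443.1 193.1] [ 86.8 188.1] 9.2 z 0.0162
board 3838 [ 0.4461 -0.1864  0.0121] rect mm [ 440.9 -174.9] [244.  181.7] 76.4 z 0.0119
stampL 111 [ 0.4069 -0.1063  0.111 ] rect mm [ 407.6 -107.1] [25.4 26.8] 37.0 z 0.1116
stampR 121 [ 0.3775 -0.2377  0.1096] rect mm [ 378.1 -239.3] [26.4 26. ] 77.3 z 0.1108
stampL head 159 [ 0.4053 -0.1033  0.0281] rect mm [ 407.6 -107. ] [45.7 45.9] 39.1 z 0.0282
stampR head 151 [ 0.3758 -0.2325  0.0278] rect mm [ 377.8 -239.4] [46.8 46. ] 78.4 z 0.0279
bpot 207 [ 0.484  -0.2057  0.0847] rect mm [ 484.8 -204.6] [51.3 53.8] 42.6 z 0.0848
hood 4871 [ 0.6701 -0.0072  0.2555] rect mm [671.2  -7.4] [ 70.9 396.8] 3.6 z 0.2549
ypot 305 [ 0.6262 -0.4004  0.088 ] rect mm [ 626.9 -400.3] [67.1 66.3] 69.4 z 0.0877
jar 368 [0.6102 0.4021 0.0825] rect mm [612.2 404.3] [53.3 52.4] 85.0 z 0.0846
tin 585 [0.4143 0.4307 0.0482] rect mm [414.8 432.5] [67.3 68.7] 38.2 z 0.0498
green 145 [0.6563 0.0692 0.0993] rect mm [653.   69.8] [41.8 41.3] 5.5 z 0.0862
red 152 [ 0.6659 -0.0865  0.0973] rect mm [662.8 -88.7] [41.1 40.5] 3.5 z 0.0853
sc fixture 1711 [0.4539 0.2037 0.0285] rect mm [452.  200.6] [106.7 200.5] 8.3 z 0.0287
sc hood 3719 [0.6765 0.0092 0.255 ] rect mm [674.1  -8.3] [ 72.1 400.3] 3.3 z 0.2543
sc stampL 93 [ 0.4142 -0.1034  0.1068] rect mm [ 411.  -105.8] [30.2 25.6] 40.5 z 0.1087
sc stampR 111 [ 0.4013 -0.2311  0.1067] rect mm [ 429.7 -222.7] [136.9  31.4] 20.3 z 0.1083
green 30 [0.64484935 0.07359041 0.13199467] [0.63802523 0.06424373 0.12563274] [0.65086219 0.07996338 0.13614348]
red 38 [ 0.6545497  -0.08639351  0.12947904] [ 0.64728155 -0.09830701  0.11882007] [ 0.66046737 -0.07894771  0.1355344 ]
```

View pics/crop_a.png

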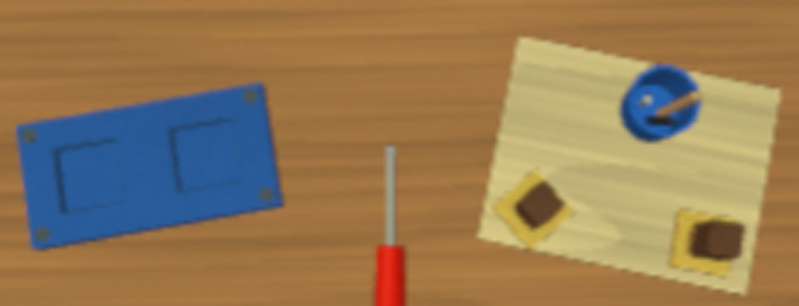

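```bash
cat >> h.py <<'E'
def go(x,y,z,phi):
    o=status.get_obs(); M=T(o); a=np.radians(phi)
    Rt=np.array([[np.cos(a),np.sin(a),0],[np.sin(a),-np.cos(a),0],[0,0,-1.]])
    s=M[:3,:3].T@(np.array([x,y,z])-M[:3,3])*100; r=R.from_matrix(M[:3,:3].T@Rt).as_rotvec(degrees=True)
    print('t',round(float(o['time_s']),2),'shift',np.round(s,2),'turn',np.round(r,2),'pos',np.round(o['eef_pos'],4),'F',np.round(o['wrist_force'],1),'op',round(float(o['opening']),3))
E
python3 -c "
from h import *
go(.4075,-.107,.21,38.5)
o,c=load('top0');print(load('scene0')[1]['fx'])"
```

```text
t 0.1 shift [ 36.15 -35.84   2.12] turn [ -0.09  -0.04 -22.36] pos [ 0.1599 -0.5518  0.2305] F [ 0.2 -0.6  0.5] op 0.998
469.80773506374186
```

```bash
python3 -m handwheel '[[[1,36.15,-35.84,2.12,-0.1,0,-22.4],[1,36.15,-35.84,2.12,-0.1,0,-22.4],[1,36.15,-35.84,2.12,-0.1,0,-22.4],[1,36.15,-35.84,2.12,-0.1,0,-22.4],[1,36.15,-35.84,2.12,-0.1,0,-22.4],[1,36.15,-35.84,2.12,-0.1,0,-22.4],[1,36.15,-35.84,2.12,-0.1,0,-22.4],[1,36.15,-35.84,2.12,-0.1,0,-22.4],[1,36.15,-35.84,2.12,-0.1,0,-22.4],[1,36.15,-35.84,2.12,-0.1,0,-22.4]]]'
python3 - <<'E'
from h import *
o,c=snap('wrist','w1'); P=cloud(o,c)
def reg(name,box,z0,z1):
    m=(np.abs(P[...,0]-box[0])<box[2])&(np.abs(P[...,1]-box[1])<box[2])&(P[...,2]>z0)&(P[...,2]<z1)&(c['depth']>0)
    Q=P[m]
    if len(Q)<9: return print(name,len(Q))
    r=cv2.minAreaRect((Q[:,:2]*1000).astype(np.float32)); print(name,len(Q),np.round(r[0],1),np.round(r[1],1),round(r[2],1),'z',np.round(np.median(Q[:,2]),4))
reg('L top',(.4075,-.107,.04),.10,.125)
reg('L head',(.4075,-.107,.045),.024,.036)
go(.4075,-.107,.058,38.5)
E
```

```text
time_s: 1.35
eef_pos: [0.4074, -0.1071, 0.2098]
eef_rot: [0.001, 0.944, 0.331, -0.0]
wrist_force: [-1.2, -0.2, 0.8]
opening: 1.005
grasp_force: 0.0
L top 1219 [ 407.6 -107. ] [26.2 25.7] 38.3 z 0.1119
L head 1029 [ 407.6 -107. ] [45.9 45.8] 38.8 z 0.0281
t 1.4 shift [ 0.09 -0.08 15.19] turn [0.09 0.05 0.07] pos [ 0.4072 -0.1079  0.2099] F [-0.5 -0.4  0.8] op 1.002
```

View pics/w1.png

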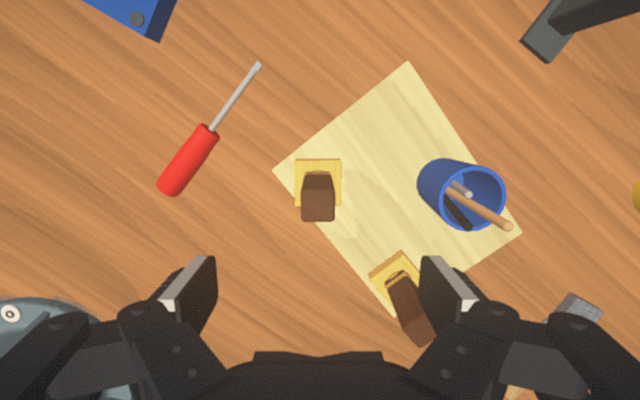

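The wrist picture shows stamp L at about (318,190), midway between the fingers, with the pot at (462,195) clear of the right finger. I'll go down and grip it.

```bash
python3 -m handwheel '[[[1,0.05,-0.03,5,0,0,0],[1,0.05,-0.03,10,0,0,0],[1,0.05,-0.03,13,0,0,0],[1,0.05,-0.03,15.2,0,0,0],[1,0.05,-0.03,15.2,0,0,0],[-1,0.05,-0.03,15.2,0,0,0],[-1,0.05,-0.03,15.2,0,0,0],[-1,0.05,-0.03,15.2,0,0,0],[-1,0.05,-0.03,15.2,0,0,0],[-1,0.05,-0.03,15.2,0,0,0]]]'
python3 -m handwheel '[[[-1,0,0,0,0,0,0],[-1,0,0,-4,0,0,0],[-1,0,0,-9,0,0,0],[-1,0,0,-9,0,0,0],[-1,0,0,-9,0,0,0]]]'
python3 -c "
from h import *
go(.4417,.2474,.148,8.9)"
```

```text
time_s: 2.65
eef_pos: [0.4083, -0.1075, 0.0588]
eef_rot: [0.001, 0.944, 0.33, 0.0]
wrist_force: [-2.3, 0.0, 6.5]
opening: 0.296
grasp_force: 61.5
time_s: 3.28
eef_pos: [0.4071, -0.1066, 0.1472]
eef_rot: [0.0, 0.944, 0.33, -0.0]
wrist_force: [-0.7, 1.0, -3.5]
opening: 0.297
grasp_force: 60.8
t 3.27 shift [ 24.77 -25.52  -0.11] turn [ 0.04  0.04 29.66] pos [ 0.4071 -0.1066  0.1472] F [-0.7  1.  -3.5] op 0.297
```

```bash
python3 -m handwheel '[[[-1,24.77,-25.52,0,0,0,29.7],[-1,24.77,-25.52,0,0,0,29.7],[-1,24.77,-25.52,0,0,0,29.7],[-1,24.77,-25.52,0,0,0,29.7],[-1,24.77,-25.52,0,0,0,29.7],[-1,24.77,-25.52,0,0,0,29.7],[-1,24.77,-25.52,0,0,0,29.7],[-1,24.77,-25.52,0,0,0,29.7],[-1,24.77,-25.52,0,0,0,29.7]]]'
cat > fx.py <<'E'
from h import *
import sys
f=sys.argv[1]
o,c=snap('wrist',f); P=cloud(o,c); print(np.round(o['eef_pos'],4),np.round(o['eef_rot'],4))
hsv=cv2.cvtColor(c['frame'],cv2.COLOR_BGR2HSV)
b=(hsv[...,0]>100)&(hsv[...,0]<125)&(hsv[...,1]>100)&(c['depth']>0)
near=(np.abs(P[...,0]-.449)<.13)&(np.abs(P[...,1]-.2)<.16)
for n,z0,z1 in(('top',.024,.036),('floor',.012,.021)):
    Q=P[b&near&(P[...,2]>z0)&(P[...,2]<z1)]; r=cv2.minAreaRect((Q[:,:2]*1000).astype(np.float32)); print(n,len(Q),np.round(r[0],1),np.round(r[1],1),round(r[2],1),np.round(np.median(Q[:,2]),4))
y=(hsv[...,0]>18)&(hsv[...,0]<32)&(hsv[...,1]>130)&(P[...,2]>.05)&(P[...,2]<.2)&near
Q=P[y]
if len(Q)>20:
    r=cv2.minAreaRect((Q[:,:2]*1000).astype(np.float32)); print('brass',len(Q),np.round(r[0],1),np.round(r[1],1),round(r[2],1),Q[:,2].min(),Q[:,2].max())
E
python3 fx.py w2
```

```text
time_s: 4.4
eef_pos: [0.4417, 0.2455, 0.1464]
eef_rot: [0.001, 0.997, 0.077, -0.001]
wrist_force: [-0.0, -0.5, -3.3]
opening: 0.297
grasp_force: 61.3
[0.4417 0.2455 0.1464] [ 1.300e-03  9.971e-01  7.670e-02 -9.000e-04]
top 18891 [449.5 199.6] [ 99.6 199.8] 8.7 0.0301
floor 4846 [448.  199.5] [ 48.4 144.9] 8.8 0.0162
brass 191 [451.9 247.3] [24.5 43. ] 7.6 0.11362729734368374 0.1516693569091401
```

View pics/w2.png

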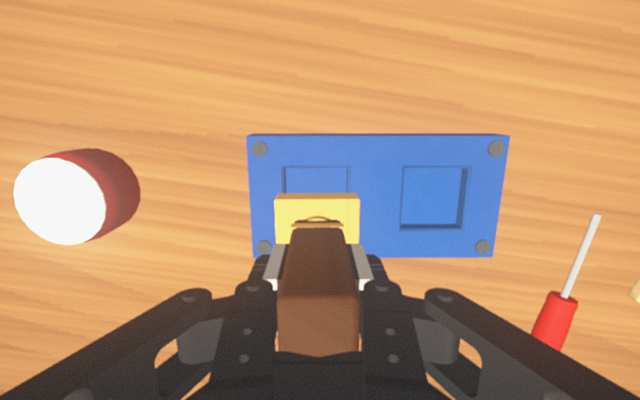

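The wrist picture shows the stamp held square in the fingers, with its brass head at about (317,210). Behind it are the empty pockets at (317,195) and (435,195). I'll take one settled measurement.

```bash
python3 fx.py w3; python3 -c "
from h import *
go(.4417,.2474,.148,8.9)"
```

```text
[0.442  0.2454 0.1467] [ 1.200e-03  9.971e-01  7.630e-02 -5.000e-04]
top 18740 [449.5 199.7] [ 99.9 199.5] 8.8 0.0301
floor 4860 [448.2 199.6] [ 48.7 144.7] 8.8 0.0162
brass 195 [452.4 247.1] [24.5 43.8] 7.2 0.11398801703663913 0.15204464463491918
t 4.5 shift [-0.03 -0.21 -0.09] turn [ 0.12  0.03 -0.17] pos [0.4423 0.2454 0.1471] F [-0.4 -0.1 -3. ] op 0.295
```

```bash
python3 -m handwheel '[[[-1,0,-0.12,2,0,0,-0.1],[-1,0,-0.12,4,0,0,-0.1],[-1,0,-0.12,5.5,0,0,-0.1],[-1,0,-0.12,6.3,0,0,-0.1],[-1,0,-0.12,6.6,0,0,-0.1],[-1,0,-0.12,6.8,0,0,-0.1],[-1,0,-0.12,7.0,0,0,-0.1],[-1,0,-0.12,7.2,0,0,-0.1],[-1,0,-0.12,7.4,0,0,-0.1],[-1,0,-0.12,7.4,0,0,-0.1]]]'
python3 -c "
from h import *
go(.4421,.2466,.0625,8.9)"
```

```text
time_s: 5.75
eef_pos: [0.4422, 0.2479, 0.0734]
eef_rot: [0.001, 0.997, 0.078, 0.0]
wrist_force: [0.5, -0.8, -2.2]
opening: 0.297
grasp_force: 61.3
t 5.75 shift [-0.03  0.13  1.09] turn [ 0.1  -0.02  0.05] pos [0.4422 0.2479 0.0734] F [ 0.5 -0.8 -2.2] op 0.297
```

It's about 3 mm into the pocket with no contact force. I'll lower it the rest of the way.

```bash
python3 -m handwheel '[[[-1,0,0,0.2,0,0,0],[-1,0,0,0.4,0,0,0],[-1,0,0,0.6,0,0,0],[-1,0,0,0.8,0,0,0],[-1,0,0,0.95,0,0,0],[-1,0,0,1.1,0,0,0],[-1,0,0,1.1,0,0,0]]]'
python3 -c "
from h import *
go(.4421,.2466,.0625,8.9)"
```

```text
time_s: 6.62
eef_pos: [0.4424, 0.248, 0.0629]
eef_rot: [0.001, 0.997, 0.078, 0.0]
wrist_force: [-2.1, -0.7, 2.2]
opening: 0.301
grasp_force: 61.6
t 6.62 shift [-0.05  0.13  0.04] turn [ 0.1  -0.03  0.05] pos [0.4424 0.248  0.0629] F [-2.1 -0.7  2.2] op 0.301
```

```bash
python3 -m handwheel '[[[1,0,0,0,0,0,0],[1,0,0,0,0,0,0],[1,0,0,0,0,0,0],[1,0,0,0,0,0,0],[1,0,0,-3,0,0,0],[1,0,0,-8,0,0,0],[1,0,0,-14,0,0,0],[1,0,0,-14,0,0,0],[1,0,0,-14,0,0,0]]]'
python3 -c "
from h import *
o,c=snap('wrist','w4'); P=cloud(o,c); p=o['eef_pos']
m=(np.abs(P[...,0]-.442)<.04)&(np.abs(P[...,1]-.247)<.04)&(P[...,2]>.1)&(P[...,2]<.13)&(c['depth']>0);Q=P[m]
r=cv2.minAreaRect((Q[:,:2]*1000).astype(np.float32)); print(len(Q),r,np.median(Q[:,2]))
go(.378,-.2393,.21,-12)"
```

```text
time_s: 7.75
eef_pos: [0.442, 0.2481, 0.2023]
eef_rot: [0.001, 0.997, 0.078, 0.0]
wrist_force: [-0.0, -0.3, -1.0]
opening: 1.001
grasp_force: 0.0
1380 ((442.48370361328125, 247.98255920410156), (25.709192276000977, 25.96076774597168), 8.94039249420166) 0.11577376249182286
t 7.8 shift [-13.84  47.14  -0.76] turn [ 0.12  0.06 20.95] pos [0.4414 0.2479 0.2014] F [ 0.  -1.1 -0.3] op 1.002
```

```bash
python3 -m handwheel '[[[1,-13.84,47.14,-0.8,0.1,0,21],[1,-13.84,47.14,-0.8,0.1,0,21],[1,-13.84,47.14,-0.8,0.1,0,21],[1,-13.84,47.14,-0.8,0.1,0,21],[1,-13.84,47.14,-0.8,0.1,0,21],[1,-13.84,47.14,-0.8,0.1,0,21],[1,-13.84,47.14,-0.8,0.1,0,21],[1,-13.84,47.14,-0.8,0.1,0,21],[1,-13.84,47.14,-0.8,0.1,0,21],[1,-13.84,47.14,-0.8,0.1,0,21]]]'
python3 -m handwheel '[[[1,0,0,0,0,0,0]]]'
python3 - <<'E'
from h import *
o,c=snap('wrist','w5'); P=cloud(o,c)
for n,z0,z1,w in(('top',.1,.125,.04),('head',.024,.036,.045)):
    m=(np.abs(P[...,0]-.378)<w)&(np.abs(P[...,1]+.239)<w)&(P[...,2]>z0)&(P[...,2]<z1)&(c['depth']>0);Q=P[m]
    r=cv2.minAreaRect((Q[:,:2]*1000).astype(np.float32)); print(n,len(Q),r)
go(.378,-.2393,.058,-12)
E
```

```text
time_s: 9.05
eef_pos: [0.378, -0.238, 0.2096]
eef_rot: [-0.002, 0.994, -0.105, -0.001]
wrist_force: [0.4, 0.4, 0.6]
opening: 0.997
grasp_force: 0.0
time_s: 9.18
eef_pos: [0.3787, -0.2375, 0.2105]
eef_rot: [-0.001, 0.995, -0.104, -0.0]
wrist_force: [0.4, 0.1, 1.3]
opening: 0.997
grasp_force: 0.0
top 1224 ((378.78302001953125, -242.62400817871094), (25.832489013671875, 25.546579360961914), 78.0335922241211)
head 1048 ((378.6881408691406, -242.66171264648438), (46.00880432128906, 45.59714889526367), 78.9933853149414)
t 9.22 shift [-0.05  0.21 15.27] turn [-0.07  0.    0.06] pos [ 0.3789 -0.2376  0.2107] F [-0.4  0.5 -0.5] op 0.998
```

```bash
python3 -m handwheel '[[[1,0.03,0.34,5,0,0,0],[1,0.03,0.34,10,0,0,0],[1,0.03,0.34,13,0,0,0],[1,0.03,0.34,15.25,0,0,0],[1,0.03,0.34,15.25,0,0,0],[-1,0.03,0.34,15.25,0,0,0],[-1,0.03,0.34,15.25,0,0,0],[-1,0.03,0.34,15.25,0,0,0],[-1,0.03,0.34,15.25,0,0,0],[-1,0.03,0.34,15.25,0,0,0]]]'
python3 -m handwheel '[[[-1,0,0,0,0,0,0],[-1,0,0,-4,0,0,0],[-1,0,0,-9,0,0,0],[-1,0,0,-9,0,0,0],[-1,0,0,-9,0,0,0]]]'
python3 -c "
from h import *
go(.4563,.1546,.148,8.9)"
```

```text
time_s: 10.48
eef_pos: [0.379, -0.2427, 0.0596]
eef_rot: [0.0, 0.994, -0.105, 0.001]
wrist_force: [-1.2, 2.2, 6.9]
opening: 0.298
grasp_force: 58.6
time_s: 11.1
eef_pos: [0.3778, -0.2418, 0.1478]
eef_rot: [-0.001, 0.994, -0.105, -0.0]
wrist_force: [-0.3, 0.4, -4.8]
opening: 0.295
grasp_force: 60.5
t 11.1 shift [-6.000e-01 -4.041e+01  3.000e-02] turn [-7.000e-02  1.000e-02 -2.096e+01] pos [ 0.3778 -0.2418  0.1478] F [-0.3  0.4 -4.8] op 0.295
```

```bash
python3 -m handwheel '[[[-1,-0.6,-40.4,0,0,0,-21],[-1,-0.6,-40.4,0,0,0,-21],[-1,-0.6,-40.4,0,0,0,-21],[-1,-0.6,-40.4,0,0,0,-21],[-1,-0.6,-40.4,0,0,0,-21],[-1,-0.6,-40.4,0,0,0,-21],[-1,-0.6,-40.4,0,0,0,-21],[-1,-0.6,-40.4,0,0,0,-21],[-1,-0.6,-40.4,0,0,0,-21],[-1,-0.6,-40.4,0,0,0,-21]]]'
python3 -m handwheel '[[[-1,0,0,0,0,0,0]]]'
python3 fx.py w6; python3 - <<'E'
from h import *
o,c=load('w6');P=cloud(o,c)
m=(np.abs(P[...,0]-.442)<.03)&(np.abs(P[...,1]-.247)<.03)&(P[...,2]>.105)&(P[...,2]<.13)&(c['depth']>0);Q=P[m]
if len(Q)>9: print('placed',len(Q),cv2.minAreaRect((Q[:,:2]*1000).astype(np.float32)))
go(.4565,.1549,.0625,8.9)
E
```

```text
time_s: 12.35
eef_pos: [0.4564, 0.1529, 0.1481]
eef_rot: [0.0, 0.997, 0.077, -0.0]
wrist_force: [-0.2, 0.6, -2.9]
opening: 0.302
grasp_force: 62.0
time_s: 12.48
eef_pos: [0.4569, 0.153, 0.1488]
eef_rot: [-0.0, 0.997, 0.077, 0.0]
wrist_force: [0.0, 0.4, -3.3]
opening: 0.297
grasp_force: 62.0
[0.4569 0.153  0.1488] [-0.00e+00  9.97e-01  7.72e-02  3.00e-04]
top 16201 [449.6 200. ] [ 99.8 199.4] 8.8 0.0301
floor 1471 [457.7 180. ] [ 32.6 107.8] 24.9 0.0161
brass 362 [460.  196.4] [ 24.8 130.3] 8.7 0.05058137716108613 0.15421905490015836
placed 2413 ((442.8320007324219, 247.46861267089844), (25.619121551513672, 26.519214630126953), 8.224498748779297)
t 12.53 shift [-0.03 -0.18  8.64] turn [-0.   -0.05 -0.04] pos [0.457  0.1532 0.1489] F [-0.3  0.  -2.8] op 0.294
```

View pics/w6.png

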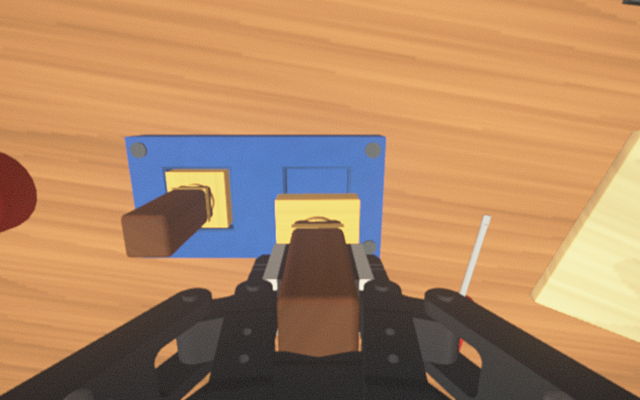

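The picture shows the first stamp seated in the left pocket at (198,198). The second is over the right pocket at (317,195). I'll lower it with a small sideways correction.

```bash
python3 -m handwheel '[[[-1,0,-0.1,2,0,0,0],[-1,0,-0.1,4,0,0,0],[-1,0,-0.1,5.5,0,0,0],[-1,0,-0.1,6.3,0,0,0],[-1,0,-0.1,6.7,0,0,0],[-1,0,-0.1,6.9,0,0,0],[-1,0,-0.1,7.1,0,0,0],[-1,0,-0.1,7.3,0,0,0],[-1,0,-0.1,7.5,0,0,0],[-1,0,-0.1,7.5,0,0,0]]]'
python3 -c "
from h import *
go(.4565,.1546,.063,8.9)"
```

```text
time_s: 13.78
eef_pos: [0.4567, 0.1549, 0.0738]
eef_rot: [-0.0, 0.997, 0.078, 0.0]
wrist_force: [-0.0, -0.7, -3.2]
opening: 0.297
grasp_force: 62.0
t 13.78 shift [-0.03  0.03  1.08] turn [-0.   -0.03  0.05] pos [0.4567 0.1549 0.0738] F [-0.  -0.7 -3.2] op 0.297
```

```bash
python3 -m handwheel '[[[-1,0,0,0.2,0,0,0],[-1,0,0,0.4,0,0,0],[-1,0,0,0.6,0,0,0],[-1,0,0,0.8,0,0,0],[-1,0,0,0.95,0,0,0],[-1,0,0,1.1,0,0,0],[-1,0,0,1.1,0,0,0]]]'
python3 -c "
from h import *
go(.4421,.2466,.0625,8.9)"
```

```text
time_s: 14.65
eef_pos: [0.4569, 0.155, 0.0637]
eef_rot: [-0.0, 0.997, 0.078, 0.0]
wrist_force: [-4.0, -1.1, 5.5]
opening: 0.297
grasp_force: 62.9
t 14.65 shift [-0.04 -9.28  0.12] turn [-0.   -0.04  0.05] pos [0.4569 0.155  0.0637] F [-4.  -1.1  5.5] op 0.297
```

```bash
python3 -m handwheel '[[[1,0,0,0,0,0,0],[1,0,0,0,0,0,0],[1,0,0,0,0,0,0],[1,0,0,0,0,0,0],[1,0,0,-3,0,0,0],[1,0,0,-8,0,0,0],[1,0,0,-14,0,0,0],[1,0,0,-14,0,0,0],[1,0,0,-14,0,0,0]]]'
python3 - <<'E'
from h import *
o,c=snap('wrist','w7'); P=cloud(o,c)
for x,y in((.442,.2475),(.4567,.1548)):
    m=(np.abs(P[...,0]-x)<.03)&(np.abs(P[...,1]-y)<.03)&(P[...,2]>.1)&(P[...,2]<.13)&(c['depth']>0);Q=P[m]
    print(len(Q),cv2.minAreaRect((Q[:,:2]*1000).astype(np.float32)),np.median(Q[:,2]))
go(.5,.0,.2,3.5)
E
```

```text
time_s: 15.78
eef_pos: [0.4565, 0.1549, 0.2027]
eef_rot: [-0.0, 0.997, 0.078, 0.0]
wrist_force: [-0.2, -0.1, -0.5]
opening: 1.002
grasp_force: 0.0
1567 ((442.5085754394531, 247.30194091796875), (26.35039520263672, 25.996492385864258), 8.310623168945312) 0.11554595254488223
1365 ((456.8443603515625, 154.90127563476562), (25.354150772094727, 25.930816650390625), 9.185306549072266) 0.11577660345912383
t 15.82 shift [ 1.95 15.98  0.17] turn [-0.01  0.06  5.44] pos [0.4559 0.1548 0.2017] F [-0.   0.2  0.7] op 0.999
```

```bash
python3 - <<'E'
from h import *
from scipy.optimize import least_squares
D=[]
for f in('top0','w1','w2','w3','w4','w5','w6','w7'):
    o,c=load(f); q=o['q']; p=o['eef_pos']; D.append((q[1],q[1]+q[2],np.hypot(p[0],p[1]),p[2],q[4]))
D=np.array(D); print(np.round(D,3))
def f(k): return np.r_[k[0]*np.sin(D[:,0])+k[1]*np.sin(D[:,1])+k[4]*np.cos(D[:,1])-D[:,2], k[2]+k[0]*np.cos(D[:,0])+k[1]*np.cos(D[:,1])-k[4]*np.sin(D[:,1])-D[:,3]]
s=least_squares(f,[.45,.42,0,0,0]);k=s.x;print(k,np.abs(s.fun).max())
print(np.round(c['hand_eye'],3).tolist())
# assume shoulder height z0 -> L3=z0-k2
for L3 in(.2,.25,.3):
  for t in(35,40,45,50):
    for dx in (-.08,.0):
      a=np.radians(t); r=.652+dx-L3*np.sin(a); z=.10+L3*np.cos(a)  # wrist
      g=lambda v:[k[0]*np.sin(v[0])+k[1]*np.sin(v[1])-r,k[2]+L3+k[0]*np.cos(v[0])+k[1]*np.cos(v[1])-z]
      w=least_squares(g,[-.2,2.]); v=w.x; print(L3,t,dx,'q2 %.2f q3 %.2f q5 %.2f err %.3f'%(v[0],v[1]-v[0],np.pi-a-v[1],np.abs(w.fun).max()))
E
```

```text
[[ 0.182  1.79   0.574  0.23   1.354]
 [-0.16   1.836  0.421  0.21   1.305]
 [ 0.124  1.98   0.505  0.146  1.164]
 [ 0.123  1.979  0.506  0.147  1.164]
 [ 0.056  1.862  0.507  0.202  1.279]
 [-0.094  1.842  0.447  0.21   1.301]
 [ 0.066  1.98   0.482  0.149  1.161]
 [-0.002  1.863  0.482  0.203  1.278]]
[ 0.42420998  0.52695679  0.00359094 -0.60080165  0.07628634] 0.0016211232299640221
[[-0.001, -0.965, -0.261, 0.066], [1.0, -0.001, 0.0, 0.0], [-0.001, -0.261, 0.965, -0.143], [0.0, 0.0, 0.0, 1.0]]
0.2 35 -0.08 q2 0.17 q3 2.15 q5 0.21 err 0.000
0.2 35 0.0 q2 0.33 q3 1.95 q5 0.25 err 0.000
0.2 40 -0.08 q2 0.16 q3 2.19 q5 0.10 err 0.000
0.2 40 0.0 q2 0.32 q3 1.99 q5 0.14 err 0.000
0.2 45 -0.08 q2 0.16 q3 2.22 q5 -0.02 err 0.000
0.2 45 0.0 q2 0.31 q3 2.02 q5 0.02 err 0.000
0.2 50 -0.08 q2 0.16 q3 2.25 q5 -0.15 err 0.000
0.2 50 0.0 q2 0.32 q3 2.06 q5 -0.10 err 0.000
0.25 35 -0.08 q2 0.13 q3 2.22 q5 0.18 err 0.000
0.25 35 0.0 q2 0.29 q3 2.03 q5 0.22 err 0.000
0.25 40 -0.08 q2 0.12 q3 2.27 q5 0.06 err 0.000
0.25 40 0.0 q2 0.28 q3 2.07 q5 0.09 err 0.000
0.25 45 -0.08 q2 0.12 q3 2.31 q5 -0.07 err 0.000
0.25 45 0.0 q2 0.28 q3 2.11 q5 -0.03 err 0.000
0.25 50 -0.08 q2 0.13 q3 2.35 q5 -0.20 err 0.000
0.25 50 0.0 q2 0.28 q3 2.15 q5 -0.16 err 0.000
0.3 35 -0.08 q2 0.08 q3 2.29 q5 0.15 err 0.000
0.3 35 0.0 q2 0.25 q3 2.10 q5 0.18 err 0.000
0.3 40 -0.08 q2 0.08 q3 2.35 q5 0.02 err 0.000
0.3 40 0.0 q2 0.24 q3 2.15 q5 0.05 err 0.000
0.3 45 -0.08 q2 0.08 q3 2.39 q5 -0.12 err 0.000
0.3 45 0.0 q2 0.24 q3 2.20 q5 -0.09 err 0.000
0.3 50 -0.08 q2 0.10 q3 2.44 q5 -0.27 err 0.000
0.3 50 0.0 q2 0.25 q3 2.25 q5 -0.23 err 0.000
```

```bash
cat >> h.py <<'E'
a0=np.radians(3.5); HX=np.array([np.cos(a0),np.sin(a0),0]); HY=np.array([-np.sin(a0),np.cos(a0),0]); HO=np.array([.6465,-.009,0])
def goh(hx,hy,z,t,phi=183.5):
    o=status.get_obs(); M=T(o); a=np.radians(phi)
    Rt=R.from_rotvec(-np.radians(t)*HY).as_matrix()@np.array([[np.cos(a),np.sin(a),0],[np.sin(a),-np.cos(a),0],[0,0,-1.]])
    p=HO+hx*HX+hy*HY; p[2]=z
    d=M[:3,3]-HO
    print('t',round(float(o['time_s']),2),'shift',np.round(M[:3,:3].T@(p-M[:3,3])*100,2),'turn',np.round(R.from_matrix(M[:3,:3].T@Rt).as_rotvec(degrees=True),2),'hood pos',np.round([d@HX,d@HY,d[2]],4),'Fh',np.round([o['wrist_force']@HX,o['wrist_force']@HY,o['wrist_force'][2]],1),'q',np.round(o['q'],2),'op',round(float(o['opening']),3))
E
python3 -c "
from h import *
goh(-.11,.035,.2,0)"
```

```text
t 15.82 shift [ 5.66 14.62  0.16] turn [-1.0000e-01 -1.0000e-02 -1.7456e+02] hood pos [-0.1803  0.1752  0.2017] Fh [0.  0.2 0.7] q [ 0.08 -0.    1.87  0.    1.28  1.49] op 0.999
```

```bash
python3 -m handwheel '[[[-1,5.7,14.6,0,0,0,-100],[-1,5.7,14.6,0,0,0,-100],[-1,5.7,14.6,0,0,0,-100],[-1,5.7,14.6,0,0,0,-100],[-1,5.7,14.6,0,0,0,-100],[-1,5.7,14.6,0,0,0,-100],[-1,5.7,14.6,0,0,0,-100],[-1,5.7,14.6,0,0,0,-100],[-1,5.7,14.6,0,0,0,-100],[-1,5.7,14.6,0,0,0,-100]]]'
python3 -c "
from h import *
goh(-.11,.035,.2,0);goh(-.08,.035,.16,38)"
```

```text
time_s: 17.08
eef_pos: [0.5345, 0.0197, 0.2006]
eef_rot: [-0.002, 0.58, 0.815, -0.001]
wrist_force: [0.4, 0.1, 0.4]
opening: 0.003
grasp_force: 0.0
t 17.07 shift [-0.05 -0.01  0.06] turn [-6.000e-02 -2.000e-01 -7.433e+01] hood pos [-0.1101  0.0355  0.2006] Fh [0.4 0.1 0.4] q [-0.19  0.12  1.74  0.    1.28 -0.52] op 0.003
t 17.07 shift [-0.87  2.89  4.05] turn [-24.66 -32.64 -71.42] hood pos [-0.1101  0.0355  0.2006] Fh [0.4 0.1 0.4] q [-0.19  0.12  1.74  0.    1.28 -0.52] op 0.003
```

```bash
cat >> h.py <<'E'
def gol(hx,hy,z,t,az=-8.):
    global HY
    o=status.get_obs(); M=T(o); a=np.radians(180+az); b=np.radians(az)
    Rt=R.from_rotvec(-np.radians(t)*np.array([-np.sin(b),np.cos(b),0])).as_matrix()@np.array([[np.cos(a),np.sin(a),0],[np.sin(a),-np.cos(a),0],[0,0,-1.]])
    p=HO+hx*HX+hy*HY; p[2]=z; d=M[:3,3]-HO; w=o['wrist_force']; zt=M[:3,2]
    print('t',round(float(o['time_s']),2),'shift',np.round(M[:3,:3].T@(p-M[:3,3])*100,2),'turn',np.round(R.from_matrix(M[:3,:3].T@Rt).as_rotvec(degrees=True),2),'hood pos',np.round([d@HX,d@HY,d[2]],4),'Fh',np.round([w@HX,w@HY,w[2]],1),'q',np.round(o['q'],2),'op',round(float(o['opening']),3),'tilt',np.round(np.degrees(np.arccos(-zt[2])),1),'az',np.round(np.degrees(np.arctan2(zt[1],zt[0])),1))
E
python3 - <<'E'
from h import *
gol(-.11,.035,.2,0);
from scipy.optimize import least_squares
D=[]
for f in('top0','w1','w2','w3','w4','w5','w6','w7'):
    o,c=load(f); q=o['q']; p=o['eef_pos']; D.append((q[0],q[1],q[1]+q[2],p[0],p[1],p[2]))
D=np.array(D)
def f(k):
    r=k[0]*np.sin(D[:,1])+k[1]*np.sin(D[:,2]); return np.r_[r*np.cos(D[:,0])-k[3]*np.sin(D[:,0])-D[:,3], r*np.sin(D[:,0])+k[3]*np.cos(D[:,0])-D[:,4], k[2]+k[0]*np.cos(D[:,1])+k[1]*np.cos(D[:,2])-D[:,5]]
s=least_squares(f,[.45,.42,0,.12]);k=s.x;print(k,np.abs(s.fun).max())
for L3 in(.2,.25,.3):
  for t in(32,36,40,45):
    for dx in (-.08,.0):
      a=np.radians(t); r=np.sqrt(.656**2-k[3]**2)+dx-L3*np.sin(a); z=.10+L3*np.cos(a)
      g=lambda v:[k[0]*np.sin(v[0])+k[1]*np.sin(v[1])-r,k[2]+L3+k[0]*np.cos(v[0])+k[1]*np.cos(v[1])-z]
      w=least_squares(g,[-.2,2.]); v=w.x; print(L3,t,dx,'q2 %.2f q3 %.2f q5 %.2f err %.3f'%(v[0],v[1]-v[0],np.pi-a-v[1],np.abs(w.fun).max()))
E
```

```text
t 17.07 shift [-0.05 -0.01  0.06] turn [ -0.08  -0.19 -62.83] hood pos [-0.1101  0.0355  0.2006] Fh [0.4 0.1 0.4] q [-0.19  0.12  1.74  0.    1.28 -0.52] op 0.003 tilt 0.2 az 164.0
[ 0.41576138  0.48695027 -0.07280531  0.11755422] 0.011778046232510553
0.2 32 -0.08 q2 0.13 q3 2.03 q5 0.43 err 0.000
0.2 32 0.0 q2 0.30 q3 1.82 q5 0.46 err 0.000
0.2 36 -0.08 q2 0.12 q3 2.06 q5 0.33 err 0.000
0.2 36 0.0 q2 0.29 q3 1.85 q5 0.37 err 0.000
0.2 40 -0.08 q2 0.11 q3 2.10 q5 0.24 err 0.000
0.2 40 0.0 q2 0.28 q3 1.89 q5 0.28 err 0.000
0.2 45 -0.08 q2 0.10 q3 2.14 q5 0.12 err 0.000
0.2 45 0.0 q2 0.27 q3 1.93 q5 0.16 err 0.000
0.25 32 -0.08 q2 0.08 q3 2.10 q5 0.40 err 0.000
0.25 32 0.0 q2 0.26 q3 1.89 q5 0.43 err 0.000
0.25 36 -0.08 q2 0.07 q3 2.14 q5 0.31 err 0.000
0.25 36 0.0 q2 0.24 q3 1.94 q5 0.33 err 0.000
0.25 40 -0.08 q2 0.05 q3 2.18 q5 0.21 err 0.000
0.25 40 0.0 q2 0.23 q3 1.98 q5 0.23 err 0.000
0.25 45 -0.08 q2 0.04 q3 2.23 q5 0.08 err 0.000
0.25 45 0.0 q2 0.22 q3 2.03 q5 0.11 err 0.000
0.3 32 -0.08 q2 0.03 q3 2.17 q5 0.38 err 0.000
0.3 32 0.0 q2 0.21 q3 1.97 q5 0.40 err 0.000
0.3 36 -0.08 q2 0.01 q3 2.22 q5 0.28 err 0.000
0.3 36 0.0 q2 0.19 q3 2.02 q5 0.30 err 0.000
0.3 40 -0.08 q2 -0.00 q3 2.27 q5 0.17 err 0.000
0.3 40 0.0 q2 0.18 q3 2.07 q5 0.19 err 0.000
0.3 45 -0.08 q2 -0.01 q3 2.33 q5 0.04 err 0.000
0.3 45 0.0 q2 0.17 q3 2.13 q5 0.06 err 0.000
```

```bash
python3 -m handwheel '[[[-1,0,0,0,0,0,-64.8],[-1,0,0,0,0,0,-64.8],[-1,0,0,0,0,0,-64.8],[-1,0,0,0,0,0,-64.8],[-1,0,0,0,0,0,-64.8],[-1,0,0,0,0,0,-64.8],[-1,0,0,0,0,0,-64.8]]]'
python3 -c "
from h import *
gol(-.09,.03,.15,40,-6)"
```

```text
time_s: 17.95
eef_pos: [0.5347, 0.0197, 0.201]
eef_rot: [-0.001, 0.055, 0.998, 0.0]
wrist_force: [0.0, 1.1, -0.1]
opening: 0.004
grasp_force: 0.0
t 17.95 shift [-2.06 -0.2   5.09] turn [ -0.09 -40.16  -0.34] hood pos [-0.1099  0.0355  0.201 ] Fh [ 0.1  1.1 -0.1] q [-0.19  0.12  1.74  0.    1.28 -1.65] op 0.004 tilt 0.2 az 161.8
```

```bash
python3 -m handwheel '[[[-1,-1,-0.1,1.5,0,-10,0],[-1,-1.5,-0.2,3,0,-20,0],[-1,-2,-0.2,4,0,-30,0],[-1,-2.06,-0.2,5.1,0,-40,0],[-1,-2.06,-0.2,5.1,0,-40,0],[-1,-2.06,-0.2,5.1,0,-40,0],[-1,-2.06,-0.2,5.1,0,-40,0]]]'
python3 -c "
from h import *
snap('scene','s1')
gol(-.04,.03,.098,40,-6);gol(.01,.03,.098,40,-6)"
```

```text
time_s: 18.82
eef_pos: [0.5589, 0.0147, 0.1547]
eef_rot: [0.343, 0.051, 0.938, -0.019]
wrist_force: [0.0, -0.6, 1.2]
opening: 0.002
grasp_force: 0.0
t 18.88 shift [0.16 0.86 7.24] turn [-0.15  0.18 -0.22] hood pos [-0.0863  0.0292  0.1544] Fh [-0.1 -0.3 -0.4] q [-0.23 -0.11  2.26  0.26  0.31 -1.92] op 0.0 tilt 40.2 az -6.2
t 18.88 shift [-3.61  1.71 10.42] turn [-0.15  0.18 -0.22] hood pos [-0.0863  0.0292  0.1544] Fh [-0.1 -0.3 -0.4] q [-0.23 -0.11  2.26  0.26  0.31 -1.92] op 0.0 tilt 40.2 az -6.2
```

View pics/s1.png

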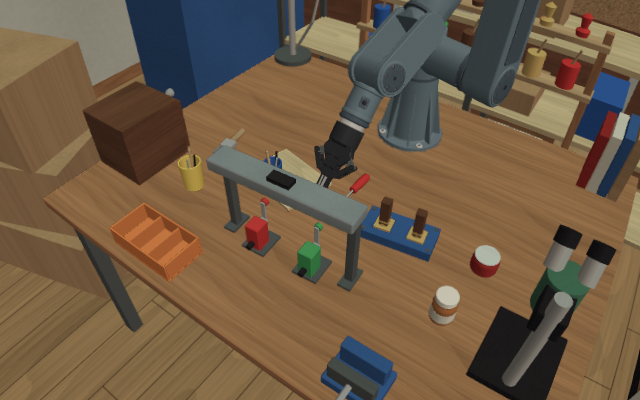

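The scene picture shows both stamps standing in the fixture at (385,215) and (420,225). The tilted gripper is in front of the hood at (328,165), and the green lever at (319,232) is untouched. I'll reach in beside it.

```bash
python3 -m handwheel '[[[-1,0.1,0.4,3.6,0,0,0],[-1,0.16,0.86,7.2,0,0,0],[-1,0.16,0.86,7.2,0,0,0],[-1,-1,1.15,8.2,0,0,0],[-1,-2.3,1.4,9.3,0,0,0],[-1,-3.6,1.7,10.4,0,0,0],[-1,-3.6,1.7,10.4,0,0,0],[-1,-3.6,1.7,10.4,0,0,0]]]'
python3 -c "
from h import *
gol(.01,.06,.098,40,-6)
o,c=snap('scene','s2'); cv2.imwrite('pics/s2c.png',cv2.resize(c['frame'][130:290,200:400],None,fx=3.5,fy=3.5,interpolation=cv2.INTER_CUBIC))"
```

```text
time_s: 19.88
eef_pos: [0.6515, 0.022, 0.0963]
eef_rot: [0.342, 0.051, 0.938, -0.018]
wrist_force: [-0.8, 0.3, -0.5]
opening: -0.0
grasp_force: 0.0
t 19.88 shift [ 0.04  2.95 -0.25] turn [-0.14  0.06 -0.2 ] hood pos [0.0069 0.0306 0.0963] Fh [-0.7  0.3 -0.5] q [-0.17  0.23  2.05  0.23  0.17 -1.84] op -0.0 tilt 40.1 az -6.2
```

View pics/s2c.png

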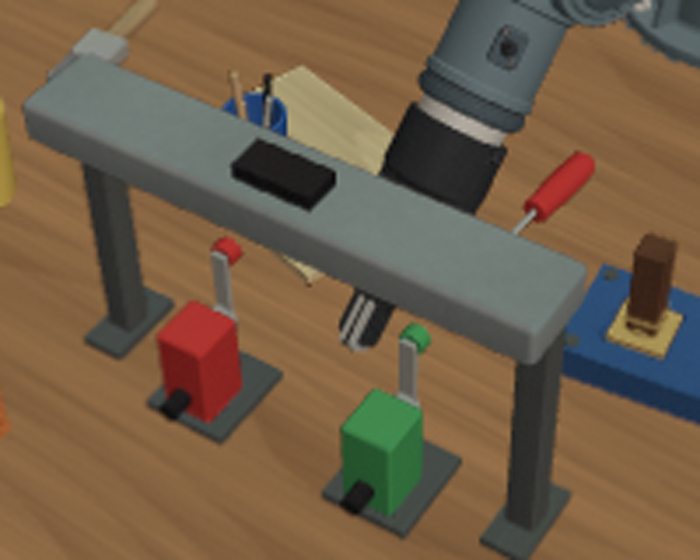

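The crop shows the closed fingers at (365,320) under the hood, just left of the green roller at (415,338). The hood and the red lever are well clear, so I'll move sideways until contact.

```bash
python3 -m handwheel '[[[-1,0.13,1,-0.1,0,0,0],[-1,0.23,1.8,-0.19,0,0,0],[-1,0.27,2.1,-0.22,0,0,0],[-1,0.27,2.1,-0.22,0,0,0]]]'
python3 -c "
from h import *
gol(.007,.095,.097,40,-6)"
python3 -m handwheel '[[[-1,0.06,0.5,-0.05,0,0,0],[-1,0.13,1,-0.1,0,0,0],[-1,0.13,1,-0.1,0,0,0],[-1,0.13,1,-0.1,0,0,0]]]'
python3 -c "
from h import *
gol(.007,.095,.097,40,-6)
o,c=snap('scene','s3'); cv2.imwrite('pics/s3c.png',cv2.resize(c['frame'][180:270,260:400],None,fx=5,fy=5,interpolation=cv2.INTER_CUBIC))
P=cloud(o,c);hsv=cv2.cvtColor(c['frame'],cv2.COLOR_BGR2HSV)
m=(hsv[...,0]>=50)&(hsv[...,0]<=75)&(hsv[...,1]>120)&(P[...,2]>.097)&(P[...,2]<.15)
Q=P[m]-HO;Q=Q[(Q[:,0]>-.05)&(Q[:,0]<.03)];print(len(Q),(Q@HX).mean(),(Q@HY).mean(),Q[:,2].mean())
o,c=load('s2');P=cloud(o,c);hsv=cv2.cvtColor(c['frame'],cv2.COLOR_BGR2HSV)
m=(hsv[...,0]>=50)&(hsv[...,0]<=75)&(hsv[...,1]>120)&(P[...,2]>.097)&(P[...,2]<.15)
Q=P[m]-HO;Q=Q[(Q[:,0]>-.05)&(Q[:,0]<.03)];print(len(Q),(Q@HX).mean(),(Q@HY).mean(),Q[:,2].mean())
"
```

```text
time_s: 20.42
eef_pos: [0.6503, 0.0433, 0.0956]
eef_rot: [0.342, 0.051, 0.938, -0.018]
wrist_force: [0.3, -0.2, -0.5]
opening: 0.0
grasp_force: 0.0
t 20.43 shift [ 0.47  4.24 -0.58] turn [-0.14  0.04 -0.19] hood pos [0.007  0.052  0.0956] Fh [ 0.3 -0.2 -0.5] q [-0.12  0.23  2.05  0.04  0.16 -1.62] op 0.0 tilt 40.0 az -6.2
time_s: 20.92
eef_pos: [0.6502, 0.053, 0.0955]
eef_rot: [0.342, 0.051, 0.938, -0.019]
wrist_force: [-0.5, -0.5, 1.1]
opening: 0.002
grasp_force: 0.5
t 20.93 shift [ 0.37  3.28 -0.5 ] turn [-0.16  0.06 -0.22] hood pos [0.0074 0.0616 0.0955] Fh [-0.5 -0.5  1.1] q [-0.1   0.24  2.04 -0.05  0.16 -1.51] op 0.002 tilt 40.1 az -6.3
35 0.002888773864034262 0.09022545841920795 0.13082729492894937
30 0.0029700480069883165 0.08227209088582989 0.13144821115513322
```

```bash
python3 -m handwheel '[[[-1,0.06,0.5,-0.05,0,0,0],[-1,0.13,1,-0.11,0,0,0],[-1,0.19,1.5,-0.16,0,0,0],[-1,0.25,2,-0.21,0,0,0],[-1,0.32,2.5,-0.26,0,0,0],[-1,0.37,2.9,-0.31,0,0,0],[-1,0.38,3.0,-0.32,0,0,0],[-1,0.38,3.0,-0.32,0,0,0]]]'
python3 -c "
from h import *
gol(.007,.092,.097,40,-6)
o,c=snap('scene','s4'); cv2.imwrite('pics/s4c.png',cv2.resize(c['frame'][130:290,220:400],None,fx=3.5,fy=3.5,interpolation=cv2.INTER_CUBIC))
P=cloud(o,c);hsv=cv2.cvtColor(c['frame'],cv2.COLOR_BGR2HSV)
m=(hsv[...,0]>=50)&(hsv[...,0]<=75)&(hsv[...,1]>120)&(P[...,2]>.097)&(P[...,2]<.15)
Q=P[m]-HO;Q=Q[(Q[:,0]>-.05)&(Q[:,0]<.03)];print(len(Q),(Q@HX).mean(),(Q@HY).mean(),Q[:,2].mean())
"
```

```text
time_s: 21.98
eef_pos: [0.648, 0.0823, 0.0949]
eef_rot: [0.341, 0.052, 0.938, -0.019]
wrist_force: [-2.5, -8.2, 1.8]
opening: -0.0
grasp_force: 3.4
t 21.98 shift [-0.12  0.1  -0.18] turn [-0.26 -0.06 -0.25] hood pos [0.007  0.091  0.0949] Fh [-3.  -8.1  1.8] q [-0.03  0.24  2.03 -0.31  0.18 -1.2 ] op -0.0 tilt 39.9 az -6.4
33 0.002974619662648983 0.12102659734994003 0.11637935245523834
```

View pics/s4c.png

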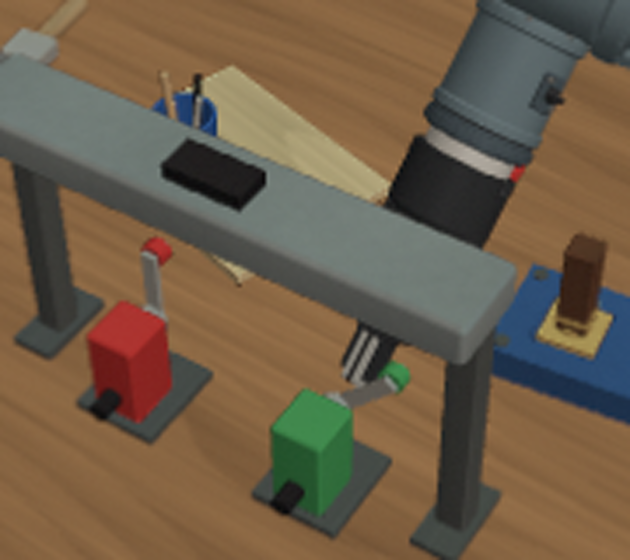

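The crop shows the green lever tipped with its roller at (397,376), and the red lever still upright. The roller has moved 38.7 mm sideways and dropped 15 mm, which is about 40°. I'll hold for about 1.6 s, then let it back.

```bash
python3 -m handwheel '[[[-1,0,0,0,0,0,0],[-1,0,0,0,0,0,0],[-1,0,0,0,0,0,0],[-1,0,0,0,0,0,0],[-1,0,0,0,0,0,0],[-1,0,0,0,0,0,0],[-1,0,0,0,0,0,0],[-1,0,0,0,0,0,0],[-1,0,0,0,0,0,0],[-1,0,0,0,0,0,0]]]'
python3 -m handwheel '[[[-1,0,0,0,0,0,0],[-1,0,0,0,0,0,0],[-1,0,0,0,0,0,0],[-1,-0.06,-0.5,0.05,0,0,0],[-1,-0.19,-1.5,0.16,0,0,0],[-1,-0.32,-2.5,0.26,0,0,0],[-1,-0.44,-3.5,0.37,0,0,0],[-1,-0.57,-4.5,0.48,0,0,0],[-1,-0.76,-6,0.64,0,0,0],[-1,-0.76,-6,0.64,0,0,0]]]'
python3 -c "
from h import *
gol(-.09,.031,.097,40,-6);gol(-.12,.031,.2,40,-6)
o,c=snap('scene','s5')
P=cloud(o,c);hsv=cv2.cvtColor(c['frame'],cv2.COLOR_BGR2HSV)
m=(hsv[...,0]>=50)&(hsv[...,0]<=75)&(hsv[...,1]>120)&(P[...,2]>.097)&(P[...,2]<.15)
Q=P[m]-HO;Q=Q[(Q[:,0]>-.05)&(Q[:,0]<.03)];print(len(Q),(Q@HX).mean(),(Q@HY).mean(),Q[:,2].mean())
"
```

```text
time_s: 23.28
eef_pos: [0.6478, 0.0822, 0.0948]
eef_rot: [0.341, 0.052, 0.938, -0.019]
wrist_force: [-2.0, -7.6, 3.1]
opening: -0.003
grasp_force: 3.7
time_s: 24.52
eef_pos: [0.6518, 0.022, 0.0954]
eef_rot: [0.342, 0.052, 0.938, -0.019]
wrist_force: [0.3, 0.3, 0.2]
opening: -0.004
grasp_force: 0.0
t 24.52 shift [ 7.23 -1.62 -6.29] turn [-0.21  0.05 -0.31] hood pos [0.0072 0.0306 0.0954] Fh [0.3 0.3 0.2] q [-0.17  0.23  2.05  0.22  0.17 -1.83] op -0.004 tilt 40.0 az -6.3
t 24.52 shift [  2.87  -2.13 -16.08] turn [-0.21  0.05 -0.31] hood pos [0.0072 0.0306 0.0954] Fh [0.3 0.3 0.2] q [-0.17  0.23  2.05  0.22  0.17 -1.83] op -0.004 tilt 40.0 az -6.3
30 0.0031845040472389496 0.0824081478609519 0.13172527444025525
```

The lever has sprung back upright. I'll back out and take a last look.

```bash
python3 -m handwheel '[[[-1,3.6,-0.8,-3.15,0,0,0],[-1,7.2,-1.6,-6.3,0,0,0],[-1,7.2,-1.6,-6.3,0,0,0],[-1,5,-1.9,-11,0,0,0],[-1,2.9,-2.1,-16,0,0,0],[-1,2.9,-2.1,-16,0,0,0],[-1,2.9,-2.1,-16,0,0,0],[-1,2.9,-2.1,-16,0,0,0]]]'
python3 -c "
from h import *
snap('scene','s6'); gol(-.12,.031,.2,40,-6)"
```

```text
time_s: 25.58
eef_pos: [0.5245, 0.016, 0.1973]
eef_rot: [0.34, 0.051, 0.939, -0.018]
wrist_force: [0.3, -0.0, 0.2]
opening: -0.0
grasp_force: 0.0
t 25.62 shift [-0.23 -0.13 -0.19] turn [-0.13 -0.17 -0.22] hood pos [-0.1204  0.0324  0.1971] Fh [-0.2  0.7 -0.8] q [-0.25 -0.31  2.3   0.21  0.47 -1.87] op 0.001 tilt 39.8 az -6.2
```

View pics/s6.png

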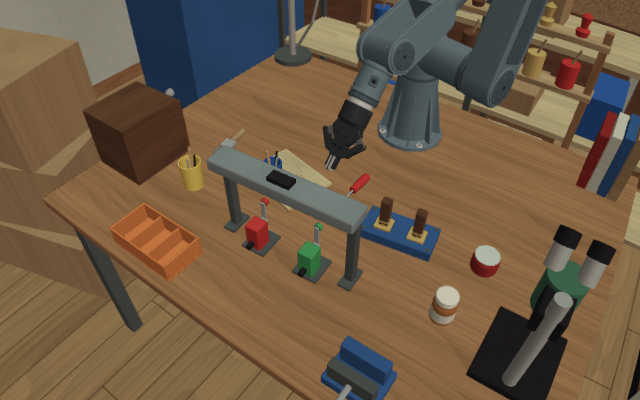

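The last picture shows both stamps upright in the fixture at (385,213) and (420,225). Both levers are upright, nothing else has moved, and the arm is clear.

```bash
python3 -c "
from bench import ctrl
print(ctrl.hand_in())"
```

```text
the job is handed in; nothing more can be done
None
```

Both stamps are seated upright in the fixture pockets, the green start lever was held at about 40° for about 1.6 s and sprang back, nothing else was disturbed, and the job was handed in at about 26 s; the hand-in gave no verdict.

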